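# Open the filter cover of the bench dust extractor

### The job

Open the filter of the small dust extractor on the pottery bench: press its snap tab all the way in, then push the released cover with a fingertip along its rails, over the tab, until the filter well is completely uncovered. Keep the cover flat on its rails (do not lift it off or pick it up), leave it lying there, and leave the other things on the bench where they are.

Things in the scene. Friction and masses are not known exactly. Their poses are not given: they have to be found in the camera images.
- filter_box: Grey dust extractor fixed to the bench: low case 150 mm wide (x), long in y (-140 to +150 mm), its flat deck 70 mm high; a 62 mm high fan casing with a black spigot on its +x side. Origin mid-underside on the bench; +y is the way the cover slides, z up. A stop 11 mm above the deck ends at y = -119 mm behind the closed cover; another, 12 mm high, begins at y = +125 mm.
- well (a point): Centre of the filter well's mouth at deck height, y = -65 mm of the extractor; the well, with pleated paper in it, is 90 mm long (y) and 70 mm wide and lies hidden under the closed cover.
- rails (a point): Midway between the aluminium rails, at deck height, on the extractor's middle (y = 0). The rails run along y; their inner faces are at x = +-51 mm and they rise 18.5 mm above the deck. From y = -117 to -5 mm they carry lips, from x = +-42 mm outwards, over the closed cover's side edges, so it cannot be lifted there.
- cover: Loose white plastic cover, about 160 g, 96 mm wide (x), 110 mm long (y): a 6 mm plate with a scoop-shaped hump. Origin: centre of its underside, 5 mm above the deck; axes as the extractor's. Closed: origin at y = -60 mm of the extractor, held by the tab. Tab in: it slides to +y under a few newtons. Well fully open: origin past y = +35 mm; it meets the far stop at +70 mm; aim for about +50 mm.
- push_face (a point): Middle of the hump's upright back face on the cover, facing -y: 76 mm wide, rising 22 mm above the plate's top. This point is 11 mm above the plate's top and 15 mm to -y of the cover's centre. Behind it 40 mm of bare plate gives room for a fingertip; ahead of it the hump slopes down to the plate.
- tab (a joint): How far the snap tab is pressed in, m: 0 out, 0.014 fully in, straight down. It takes about 6 N to move, has no spring back, and stays where it is pressed. Beyond 0.011 the cover can pass over it.
- tab_top (a point): Centre of the flat top of the snap tab, a white block with two dark ridges 30 mm wide (x), 42 mm long (y) standing up through the deck just ahead (+y) of the closed cover's front edge, on its centre line, at y = +19 mm of the extractor. Top 16 mm above the deck when out, 2 mm above it when fully in; its near edge is 3 mm from the closed cover.
- raw_cup: Loose bystander: unglazed pale cup, 72 mm across, 78 mm tall, origin under its foot; beside the extractor.
- tea_bowl: Loose bystander: brown bowl, 84 mm across, 45 mm tall, origin under its foot; beside the extractor.
- dark_bowl: Loose bystander: black bowl, 90 mm across, 50 mm tall, origin under its foot.
- slip_jar: Loose bystander: glass jar with a white cap, 60 mm across, 75 mm tall, origin under its foot; off the extractor's +y end.
- carver: Loose bystander: slender wooden-handled brush lying flat; off the extractor's -y end.
- teapot: Loose bystander: dark brown teapot, 110 mm body, 90 mm tall, origin under its foot.
- glazed_cup: Loose bystander: dark brown cup, 76 mm across, 60 mm tall, origin under its foot.
Mind the look-alikes: they are no part of the job. Of the things that look like the cover, the smallest one is meant.

How it is judged:
On the way, in this order (a step that is already met when the one before it is completed fails the run):
1. the snap tab is pressed in while the cover is still on its seat (value of joint tab above 0.011 m and y of cover in the frame of filter_box below -0.045 m), for 0.1 s.
2. the cover is pushed flat along its rails off the filter well (y of cover in the frame of filter_box above 0.035 m and z of cover in the frame of filter_box between 0.068 and 0.085 m and angle between cover's own z axis and vertical below 0.1 rad), for 0.1 s.
At the end, for the whole second after the job is handed in: The tab is in by more than 11 mm; the cover lies at rest and flat on its rails (within 0.1 rad), its centre 35 to 75 mm to +y of the extractor's middle, so that the well is completely uncovered (all of step 2 and y of cover in the frame of filter_box below 0.075 m and linear speed of cover below 0.01 m/s and value of joint tab above 0.011 m); the robot touches nothing.
It fails at once if the cover is lifted off its rails or tipped (z of cover in the frame of filter_box above 0.09 m or angle between cover's own z axis and vertical above 0.25 rad).
It fails at once if another thing on the bench is pushed away (more than 30 mm) or knocked over (distance of any of raw_cup, tea_bowl, dark_bowl, slip_jar, carver, teapot, glazed_cup from where it was at the start of the episode above 0.03 m or angle between any of raw_cup, tea_bowl, dark_bowl, slip_jar, teapot, glazed_cup's own z axis and vertical above 0.6 rad).
It also fails if it takes over 38 s, if anything falls off the work surface, if the arm or the gripper's body presses on something with over 40 N, if the wrist force passes 120 N, or if a joint passes its speed limit or range.

### The arm

A 7-joint arm with a two-finger parallel gripper is mounted at the origin on the work surface. World frame = base frame: x ahead of the robot, y to its left, z up, the work surface at z = 0. Lengths are in m, angles in rad, forces in N, time in s.
With the tool pointing down it reaches from about 0.4 to 0.925 m from the base axis. Payload 4.1 kg.
Tool frame: the origin (TCP) lies at the very end of the fingers, on their centre line; the grasp point (between the pads) lies bot.tcp_to_grasp behind it (bot.tcp_to_grasp is the distance from the TCP to the grasp point, in m); z points along the fingers, y is the line along which they close (so a half turn about z gives the same grasp; the last joint's range is limited). The gripper opens to 85 mm and grips with 20 to 120 N. Pads are 22 mm wide; open, the fingers measure 114 mm over their backs; the gripper's body (76 mm by 85 mm) begins 54 mm behind the grasp point. The pads swing forward as they close: fully open they stand 13 mm farther back than shut.
Start: joints at [1.146, 0.398, 0.045, 1.537, -0.019, 1.207, -0.051], TCP at [0.208, -0.616, 0.231] pointing down, gripper open.
Joint ranges: [-2.82, 2.82], [-0.49, 2.23], [-1.37, 1.46], [0, 2.46], [-1.36, 4.5], [0.23, 2], [-2.94, 2.94]. Speed limits (rad/s): [2.57, 2.57, 3.14, 3.14, 3.14, 3.14, 3.14].

### API

Orientations are given as a rotation vector (axis times angle).
In Python, from cell import bot gives the robot as it stands. The module is installed in compiled form; this text tells all that it offers.
- The arm moves only by the tool move_arm, never from a script. Its argument "rows" is a list of rows, each a list of 5 numbers: the shift along the tool's x, y, z in mm, then the turn about the tool's z in degrees, then the opening, from -1 (shut) to 1 (fully open). A call has exactly 8 rows; each row shifts and turns the commanded pose from where the row before left it, along the tool's axes as they then stand; what a row does not reach is not made up. A row lasts 1/12 s, in which the tool goes at most 41.7 mm and 7.16 degrees, less where a joint would pass 70% of its speed; a pose out of reach is approached as far as the arm can. A call with a gripper value outside its range is refused whole. The fingers move at their own pace and stop on an object; "grip_force" is the grip in N (left out, the last holds). Time passes only in rows, so rows that do not move let the fingers close, or fill a call up. It gives the time, the measured TCP pose, the force, the opening and the grip force at its end, in the units of the state.
- bot.read_state(): the state, without advancing time (a new reading comes with each control period).
- bot.grab_frame(name): name is "scene" or "top" or "wrist"; returns the picture (480x640x3 uint8, red, green, blue); there is no depth.
- bot.camera_model(name): a dict with "mtx" (3x3 intrinsics, pixels), "pose" (4x4, takes a point from camera to world coordinates); the wrist camera has in their place "T_tool_cam" (4x4, takes a point from camera to tool coordinates, whose origin is the TCP and whose axes are the flange's). Camera axes: x right, y down, z forward; pixel columns grow to the right and rows downward; lengths in m; the calibration is good to about 2 mm. A picture is of the moment at which its call begins: read the wrist's pose just before it. camera_model takes no time and is no camera call.
- bot.finish_job(): hands the job in; it is judged then, once.
The state is a dict: "time_s": time; "qpos": joint angles; "joint_vel": joint speeds; "joint_efforts": joint torques, N m; "position": TCP position; "orientation": TCP orientation; "force": force on the tool from outside, world axes, zero at the start; "torque": the same for the moment, N m; "finger_gap": finger opening in m; "finger_force": force on a finger pad.
Only numpy, scipy, OpenCV 4.12 (cv2) and the standard library are available. Lean on these libraries where they do the work, as an engineer would, in place of code of your own. Each camera call takes 0.05 s, during which the arm holds its last target. There are 200 camera calls.

## Working session

There is one attempt and no reset: what is moved stays moved. The work goes in short steps, Python scripts to look and compute and a tool call to move; the robot and the scene stay as the last step left them, time stands still between calls to the robot, and variables do not carry over. Pictures are saved under pics/ and viewed, at most 10 in all, crops included, and the job is handed in when it is done.

Besides the shell and the picture viewer there is one more tool, called after "Call:" as name([rows], argument=value, ...), one row to a line, values as JSON. move_arm: Moves the arm, as the interface text tells. Its arguments: {"type":"object","properties":{"rows":{"type":"array","items":{"type":"array","items":{"type":"number"}}},"grip_force":{"type":"number"}},"required":["rows"]}

```bash
mkdir -p pics
python3 - <<'E'
from cell import bot
import cv2
for n in ("top","scene"):
    cv2.imwrite(f"pics/{n}0.png",bot.grab_frame(n)[:,:,::-1]); c=bot.camera_model(n); print(n,c["mtx"].round(1).tolist(),c["pose"].round(3).tolist())
s=bot.read_state();print(s);print(bot.tcp_to_grasp)
E
```

```text
top [[490.1, 0.0, 321.7], [0.0, 490.1, 246.6], [0.0, 0.0, 1.0]] [[-0.003, -0.995, 0.104, 0.398], [-1.0, 0.003, 0.008, -0.015], [-0.008, -0.104, -0.995, 1.121], [0.0, 0.0, 0.0, 1.0]]
scene [[433.8, 0.0, 320.4], [0.0, 433.8, 244.5], [0.0, 0.0, 1.0]] [[0.766, 0.436, -0.471, 0.993], [0.642, -0.503, 0.579, -0.575], [0.015, -0.746, -0.666, 0.745], [0.0, 0.0, 0.0, 1.0]]
{'time_s': 0.1, 'qpos': array([ 1.14598964,  0.39913503,  0.04503852,  1.53779468, -0.01867968,
        1.206905  , -0.05066075]), 'joint_vel': array([-5.81215685e-05, -1.37849885e-03,  1.08081076e-03, -3.36273534e-03,
       -4.88340394e-04, -4.84259611e-04,  3.81644928e-04]), 'joint_efforts': array([ 3.53670126e-03, -4.76261258e+01,  1.36995826e+00, -2.54952568e+01,
        1.19781168e-02,  4.99099944e-03,  1.60786925e-05]), 'position': array([ 0.20787279, -0.61523977,  0.23033833]), 'orientation': array([-3.09821591e+00, -5.09470071e-01,  6.88203507e-04]), 'force': array([ 0.49875103, -0.62238209, -0.28442968]), 'torque': array([-0.04858874,  0.01080336,  0.03814437]), 'finger_force': 0.0, 'finger_gap': 0.08536782173485703}
0.0187
```

View pics/top0.png

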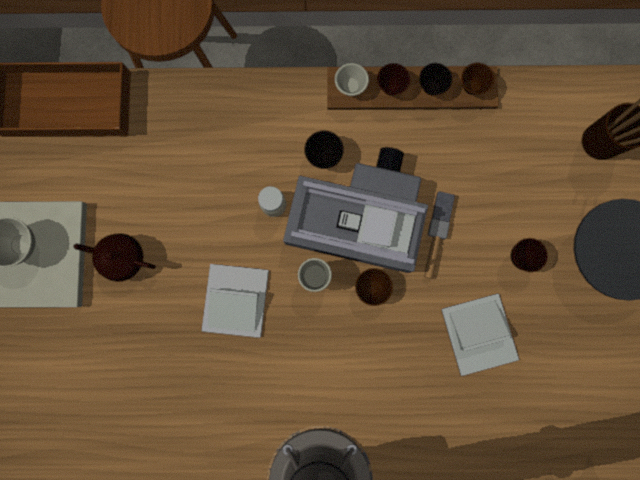

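View pics/scene0.png

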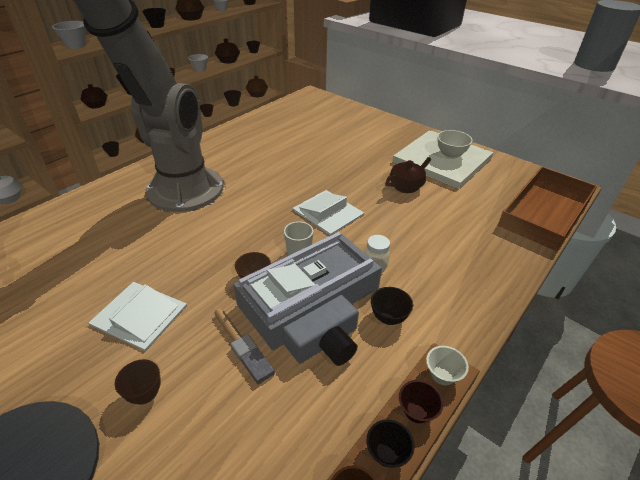

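The top view shows the extractor with its tab near (349,221), its cover near (390,228), and +y running to image left. The two white look-alikes lie on the bench at (236,300) and (480,335). I'll enlarge the extractor.

Run:
```python
import cv2
i=cv2.imread("pics/top0.png")[160:285,270:440]
i=cv2.resize(i,None,fx=4.7,fy=4.7,interpolation=cv2.INTER_CUBIC)
cv2.imwrite("pics/crop0.png",cv2.convertScaleAbs(i,alpha=1.6))
```

```text
(no output)
```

View pics/crop0.png

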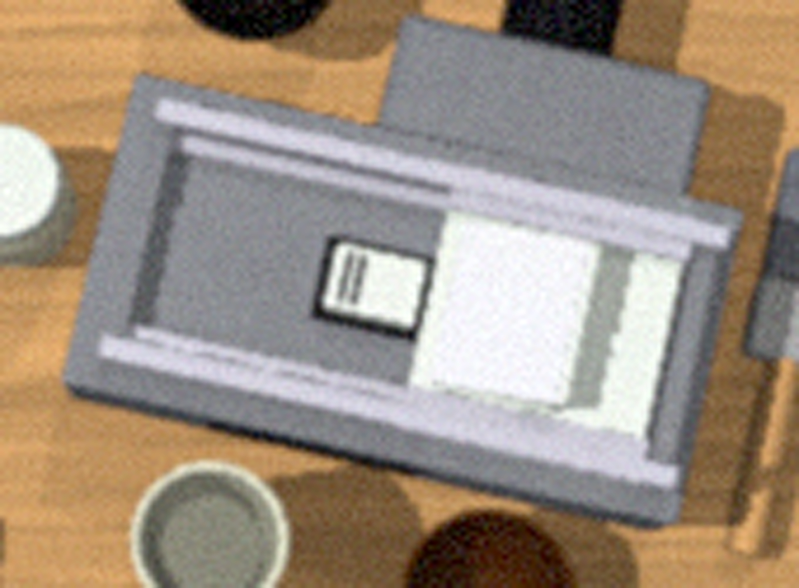

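The crop shows the deck corners near (140,75), (740,210), (668,515) and (65,380). The tab top is centred near (378,286), and the back face of the hump is the grey strip at about x 570–600.

```bash
cat > h.py <<'E'
import numpy as np
from cell import bot
from scipy.spatial.transform import Rotation as R
def ray(c,uv,z,T=None):
    T=c["pose"] if T is None else T
    d=T[:3,:3]@np.linalg.solve(c["mtx"],[uv[0],uv[1],1]); return T[:3,3]+d*(z-T[2,3])/d[2]
def fit(loc,w):  # 2D rigid
    l=np.array(loc);w=np.array(w)[:,:2];a=l-l.mean(0);b=w-w.mean(0)
    th=np.arctan2((a[:,0]*b[:,1]-a[:,1]*b[:,0]).sum(),(a*b).sum())
    r=np.array([[np.cos(th),-np.sin(th)],[np.sin(th),np.cos(th)]]);o=w.mean(0)-r@l.mean(0)
    return th,o,r,(w-(l@r.T+o))
E
python3 - <<'E'
from h import *
c=bot.camera_model("top")
f=lambda p,z:ray(c,(270+(p[0]+.5)/4.7-.5,160+(p[1]+.5)/4.7-.5),z)
P=[(140,75),(740,210),(668,517),(65,381)]
th,o,r,e=fit([(.075,.15),(.075,-.14),(-.075,-.14),(-.075,.15)],[f(p,.07) for p in P])
print(np.degrees(th),o,(e*1000).round(1))
print("tab",r.T@(f((378,286),.086)[:2]-o), "expected world",r@[0,.019]+o)
q=[(140+0,75)]
print("hump",r.T@(f((582,325),.092)[:2]-o),"push face world",r@[0,-.075]+o)
print(R.from_rotvec(bot.read_state()["orientation"]).as_matrix().round(3))
print(r)
E
```

```text
-13.24281682131212 [ 0.55887437 -0.08456964] [[-2.4 -2.8]
 [-1.   1.9]
 [ 3.2  3.9]
 [ 0.2 -3. ]]
tab [-0.00133955  0.01697052] expected world [ 0.56322686 -0.06607489]
hump [ 0.00103282 -0.07633931] push face world [ 0.54169349 -0.15757524]
[[ 0.947  0.32  -0.001]
 [ 0.32  -0.947  0.002]
 [-0.    -0.002 -1.   ]]
[[ 0.97340799  0.22907836]
 [-0.22907836  0.97340799]]
```

The deck fit holds to about 3 mm, and the tab and hump both fall where the given dimensions put them. First I'll turn the tool so its x runs along extractor +y, and shut the fingers.

Call:
move_arm([
  [0,0,0,-7.15,-1],
  [0,0,0,-7.15,-1],
  [0,0,0,-7.15,-1],
  [0,0,0,-7.15,-1],
  [0,0,0,-7.15,-1],
  [0,0,0,-7.15,-1],
  [0,0,0,-7.15,-1],
  [0,0,0,-7.15,-1],
])

```text
time_s: 0.77
position: [0.2079, -0.6155, 0.2307]
orientation: [-2.471, -1.938, -0.0]
force: [0.2, 0.1, -0.6]
finger_gap: 0.0
finger_force: 0.0
```

```bash
cat >> h.py <<'E'
TH=np.radians(-13.24);O=np.array([.55887,-.08457]);RE=np.array([[np.cos(TH),-np.sin(TH)],[np.sin(TH),np.cos(TH)]])
def togo(ex,ey,z):
    s=bot.read_state();M=R.from_rotvec(s["orientation"]).as_matrix()
    t=np.r_[RE@[ex,ey]+O,z]; d=M.T@(t-s["position"])*1000
    yaw=np.degrees(np.arctan2(M[1,0],M[0,0])); print("d",d.round(1),"turn",round(yaw-(90+np.degrees(TH)),2),"ext",(RE.T@(s["position"][:2]-O)*1000).round(1),"z",s["position"][2].round(4),"F",s["force"].round(1),"gap",round(s["finger_gap"],3),"t",s["time_s"],s["qpos"].round(2))
E
python3 -c "
from h import *
togo(0,.019,.2)"
```

```text
d [618.2 214.3  31.1] turn -0.54 ext [-220.1 -597.2] z 0.2307 F [ 0.2  0.1 -0.6] gap 0.0 t 0.7667 [ 1.28  0.4  -0.14  1.53  0.06  1.21  0.89]
```

Call:
move_arm([
  [15,5,0,-0.54,-1],
  [30,10,0,0,-1],
  [32,11,0,0,-1],
  [32,11,0,0,-1],
  [32,11,0,0,-1],
  [32,11,0,0,-1],
  [32,11,0,0,-1],
  [32,11,0,0,-1],
])

```text
time_s: 1.43
position: [0.343, -0.4028, 0.231]
orientation: [-2.468, -1.942, 0.0]
force: [0.6, -0.4, 1.3]
finger_gap: -0.0003
finger_force: 0.0
```

Call:
move_arm([
  [32,11,0,0,-1],
  [32,11,0,0,-1],
  [32,11,0,0,-1],
  [32,11,0,0,-1],
  [32,11,0,0,-1],
  [32,11,0,0,-1],
  [32,11,0,0,-1],
  [20,7,0,0,-1],
])

```text
time_s: 2.1
position: [0.4831, -0.1831, 0.2312]
orientation: [-2.464, -1.948, -0.002]
force: [0.5, -0.2, 1.3]
finger_gap: -0.0001
finger_force: 0.0
```

```bash
python3 -c "
from h import *
togo(0,.019,.15)"
```

```text
d [132.3  50.9  81.4] turn -0.11 ext [ -51.2 -113.3] z 0.2312 F [ 0.5 -0.2  1.3] gap -0.0 t 2.1 [ 0.68  0.18 -0.46  1.84  0.09  1.14 -0.03]
```

Call:
move_arm([
  [22,9,0,0,-1],
  [22,9,5,0,-1],
  [22,9,10,0,-1],
  [22,9,15,0,-1],
  [22,8,15,0,-1],
  [22,7,10,0,-1],
  [0,0,0,0,-1],
  [0,0,0,0,-1],
])

```text
time_s: 2.77
position: [0.5618, -0.0692, 0.1752]
orientation: [-2.464, -1.946, 0.002]
force: [-0.1, -0.6, 0.0]
finger_gap: 0.0002
finger_force: 0.0
```

Run:
```python
from h import *
import cv2
togo(0,.019,.086)
s=bot.read_state();im=bot.grab_frame("wrist");c=bot.camera_model("wrist")
T=np.eye(4);T[:3,:3]=R.from_rotvec(s["orientation"]).as_matrix();T[:3,3]=s["position"];W=T@c["T_tool_cam"]
np.savez("w1.npz",W=W);print(c["T_tool_cam"].round(3).tolist())
b=cv2.convertScaleAbs(im[:,:,::-1],alpha=1.4)
V=np.linalg.inv(W)
for x,y,z in [(-15,-2,86),(15,-2,86),(15,40,86),(-15,40,86),(51,125,88.5),(-51,125,88.5),(38,-75,103),(-38,-75,103),(0,0,70),(0,19,86)]:
    p=V[:3,:3]@np.r_[RE@[x/1e3,y/1e3]+O,z/1e3]+V[:3,3];u=c["mtx"]@p;cv2.circle(b,tuple(int(k) for k in u[:2]/u[2]),3,(0,0,255),1)
cv2.imwrite("pics/w1.png",b)
```

```text
d [ 3.3  0.9 89.2] turn -0.16 ext [-0.7 15.6] z 0.1752 F [-0.1 -0.6  0. ] gap 0.0 t 2.7667 [ 0.47  0.33 -0.52  1.79  0.19  1.06 -0.35]
[[-0.0, -0.966, -0.259, 0.066], [1.0, -0.0, -0.0, -0.0], [-0.0, -0.259, 0.966, -0.142], [0.0, 0.0, 0.0, 1.0]]
```

View pics/w1.png

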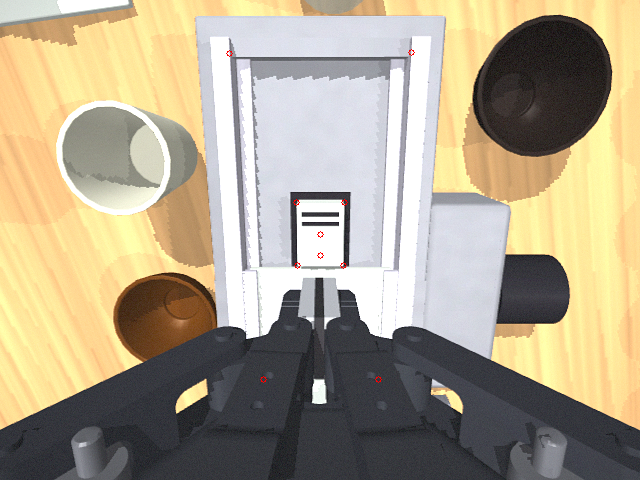

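The wrist view agrees with the fit: the tab corners at (295,200) to (345,267) sit on the projected marks. Now I'll go down onto the tab.

Call:
move_arm([
  [3,1,15,0,-1],
  [0,0,25,0,-1],
  [0,0,20,0,-1],
  [0,0,15,0,-1],
  [0,0,6,0,-1],
  [0,0,4,0,-1],
  [0,0,3,0,-1],
  [0,0,3,0,-1],
])

```text
time_s: 3.48
position: [0.5647, -0.0688, 0.0862]
orientation: [2.468, 1.941, 0.002]
force: [-0.4, 1.5, -0.3]
finger_gap: -0.0001
finger_force: 0.0
```

```bash
python3 -c "
from h import *
togo(0,.019,.072)"
```

```text
d [ 2.3 -2.1 14.2] turn -0.4 ext [ 2.  16.7] z 0.0862 F [-0.4  1.5 -0.3] gap -0.0 t 3.4833 [ 0.43  0.44 -0.48  1.87  0.26  0.89 -0.42]
```

Call:
move_arm([
  [1,-1,2,0,-1],
  [1,-1,2,0,-1],
  [0,0,2,0,-1],
  [0,0,2,0,-1],
  [0,0,2,0,-1],
  [0,0,2,0,-1],
  [0,0,1,0,-1],
  [0,0,0,0,-1],
])

```text
time_s: 4.15
position: [0.5645, -0.0678, 0.0742]
orientation: [2.466, 1.938, 0.003]
force: [1.1, -4.0, 5.9]
finger_gap: 0.0001
finger_force: 2.5
```

```bash
python3 -c "
from h import *
togo(0,.019,.072)"
```

```text
d [ 1.4 -1.7  2.2] turn -0.42 ext [ 1.6 17.6] z 0.0742 F [ 1.1 -4.   5.9] gap 0.0 t 4.15 [ 0.42  0.46 -0.48  1.88  0.27  0.86 -0.43]
```

Call:
move_arm([
  [0,0,1,0,-1],
  [0,0,1,0,-1],
  [0,0,1,0,-1],
  [0,0,1,0,-1],
  [0,0,0,0,-1],
  [0,0,0,0,-1],
  [0,0,0,0,-1],
  [0,0,0,0,-1],
])

```text
time_s: 4.82
position: [0.5646, -0.0678, 0.072]
orientation: [2.465, 1.938, 0.002]
force: [-3.4, -4.3, 17.0]
finger_gap: -0.0002
finger_force: 8.6
```

```bash
python3 -c "
from h import *
togo(0,.019,.072)"
```

```text
d [ 1.4 -1.7 -0.1] turn -0.42 ext [ 1.7 17.6] z 0.072 F [-3.4 -4.3 17. ] gap -0.0 t 4.8167 [ 0.42  0.46 -0.48  1.88  0.28  0.86 -0.43]
```

The force rose to 17 N at z = 0.072, which is the expected bottom, so the tab is fully in. Now up and back, behind the hump.

Call:
move_arm([
  [0,0,-4,0,-1],
  [0,0,-20,0,-1],
  [0,0,-25,0,-1],
  [0,0,-18,0,-1],
  [-10,-2,0,-0.4,-1],
  [-25,0,0,0,-1],
  [-30,0,0,0,-1],
  [-25,0,0,0,-1],
])

```text
time_s: 5.48
position: [0.5395, -0.1537, 0.1357]
orientation: [2.461, 1.952, 0.0]
force: [-0.2, -0.4, 0.6]
finger_gap: 0.0002
finger_force: 0.0
```

Call:
move_arm([
  [-18,0,0,0,-1],
  [-5,0,0,0,-1],
  [0,0,0,0,-1],
  [0,0,0,0,-1],
  [0,0,0,0,-1],
  [0,0,0,0,-1],
  [0,0,0,0,-1],
  [0,0,0,0,-1],
])

```text
time_s: 6.15
position: [0.5349, -0.1742, 0.1353]
orientation: [-2.46, -1.954, -0.0]
force: [-0.5, -0.3, -0.0]
finger_gap: 0.0001
finger_force: 0.0
```

Run:
```python
from h import *
import cv2
togo(0,-.096,.087)
i=bot.grab_frame("scene")[200:360,210:410,::-1]
cv2.imwrite("pics/s2.png",cv2.resize(cv2.convertScaleAbs(i,alpha=1.3),None,fx=3.5,fy=3.5,interpolation=cv2.INTER_CUBIC))
```

```text
d [-3.2  2.8 48.3] turn 0.14 ext [ -2.8 -92.8] z 0.1353 F [-0.5 -0.3 -0. ] gap 0.0 t 6.15 [ 0.62  0.37 -0.47  1.84  0.2   0.98 -0.16]
```

View pics/s2.png

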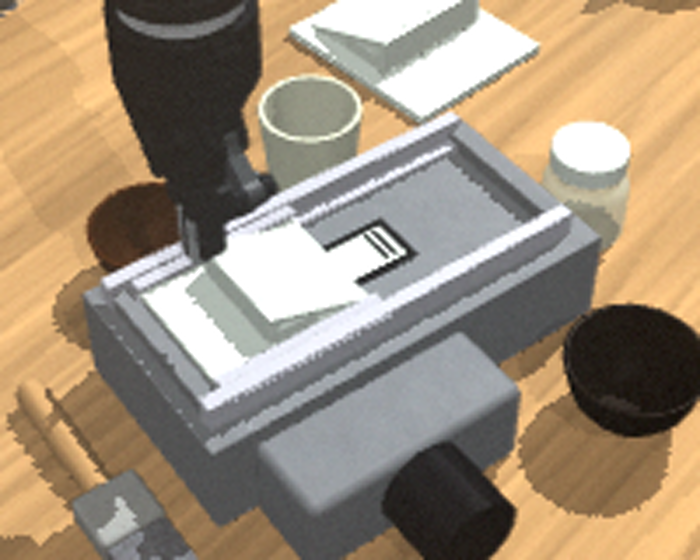

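The tab lies nearly flush, the cover is still on its seat, and the fingertip is above the cover at about (205,240). Now down behind the hump.

Call:
move_arm([
  [-2,1,0,0.1,-1],
  [-2,2,0,0,-1],
  [0,0,10,0,-1],
  [0,0,15,0,-1],
  [0,0,12,0,-1],
  [0,0,6,0,-1],
  [0,0,4,0,-1],
  [0,0,0,0,-1],
])

```text
time_s: 6.87
position: [0.5359, -0.1796, 0.0871]
orientation: [-2.462, -1.949, 0.002]
force: [-1.0, -0.3, -0.2]
finger_gap: 0.0001
finger_force: 0.0
```

```bash
python3 -c "
from h import *
togo(0,-.086,.088)"
```

```text
d [11.8  0.6 -0.9] turn -0.04 ext [ -0.6 -97.8] z 0.0871 F [-1.  -0.3 -0.2] gap 0.0 t 6.8667 [ 0.61  0.43 -0.45  1.87  0.24  0.89 -0.19]
```

Call:
move_arm([
  [3,0,0,0,-1],
  [3,0,0,0,-1],
  [3,0,0,0,-1],
  [3,0,0,0,-1],
  [4,0,0,0,-1],
  [5,0,0,0,-1],
  [5,0,0,0,-1],
  [5,0,0,0,-1],
])

```text
time_s: 7.53
position: [0.544, -0.1493, 0.0885]
orientation: [2.463, 1.949, 0.0]
force: [0.1, -2.4, 0.9]
finger_gap: 0.0001
finger_force: 0.8
```

```bash
python3 -c "
from h import *
togo(0,.024,.088)"
```

```text
d [90.5 -0.4  0.5] turn -0.05 ext [  0.3 -66.5] z 0.0885 F [ 0.1 -2.4  0.9] gap 0.0 t 7.5333 [ 0.56  0.43 -0.46  1.88  0.24  0.89 -0.25]
```

Pushing with about 2.4 N, on line.

Call:
move_arm([
  [5,0,0,0,-1],
  [5,0,0,0,-1],
  [5,0,0,0,-1],
  [5,0,0,0,-1],
  [5,0,0,0,-1],
  [5,0,0,0,-1],
  [5,0,0,0,-1],
  [5,0,0,0,-1],
])

```text
time_s: 8.2
position: [0.553, -0.1103, 0.0883]
orientation: [2.463, 1.949, -0.0]
force: [-0.7, -2.2, 1.5]
finger_gap: -0.0
finger_force: 0.9
```

```bash
python3 -c "
from h import *
togo(0,.024,.088)"
```

```text
d [50.4 -0.2  0.3] turn -0.05 ext [  0.2 -26.4] z 0.0883 F [-0.7 -2.2  1.5] gap -0.0 t 8.2 [ 0.5   0.43 -0.47  1.88  0.24  0.89 -0.32]
```

Call:
move_arm([
  [5,0,0,0,-1],
  [5,0,0,0,-1],
  [5,0,0,0,-1],
  [5,0,0,0,-1],
  [5,0,0,0,-1],
  [5,0,0,0,-1],
  [5,0,0,0,-1],
  [5,0,0,0,-1],
])

```text
time_s: 8.87
position: [0.5622, -0.0713, 0.0883]
orientation: [2.463, 1.95, -0.0]
force: [-0.4, -1.0, 2.0]
finger_gap: 0.0004
finger_force: 0.9
```

Call:
move_arm([
  [4,0,0,0,-1],
  [3,0,0,0,-1],
  [2,0,0,0,-1],
  [1,0,0,0,-1],
  [0,0,0,0,-1],
  [0,0,0,0,-1],
  [0,0,0,0,-1],
  [0,0,0,0,-1],
])

```text
time_s: 9.53
position: [0.5643, -0.0618, 0.0882]
orientation: [-2.463, -1.949, -0.0]
force: [0.4, -0.2, 0.7]
finger_gap: 0.0
finger_force: 0.0
```

```bash
python3 -c "
from h import *
togo(0,.024,.088)"
```

```text
d [ 0.6 -0.1  0.2] turn -0.05 ext [ 0.1 23.4] z 0.0882 F [ 0.4 -0.2  0.7] gap 0.0 t 9.5333 [ 0.42  0.44 -0.48  1.87  0.25  0.9  -0.42]
```

Back off a little, then rise and move toward -y so that the cover can be seen.

Call:
move_arm([
  [-4,0,0,0,-1],
  [-6,0,0,0,-1],
  [-2,0,-10,0,-1],
  [0,0,-25,0,-1],
  [0,0,-30,0,-1],
  [-20,0,-30,0,-1],
  [-30,0,-25,0,-1],
  [-30,0,0,0,-1],
])

```text
time_s: 10.2
position: [0.547, -0.1523, 0.2153]
orientation: [2.454, 1.946, 0.011]
force: [0.6, -1.5, -0.2]
finger_gap: 0.0002
finger_force: 0.0
```

Call:
move_arm([
  [-30,0,0,0,-1],
  [-30,0,0,0,-1],
  [-30,0,0,0,-1],
  [-20,0,0,0,-1],
  [0,0,0,0,-1],
  [0,0,0,0,-1],
  [0,0,0,0,-1],
  [0,0,0,0,-1],
])

```text
time_s: 10.87
position: [0.5186, -0.2571, 0.2087]
orientation: [2.461, 1.952, 0.001]
force: [1.0, -0.1, 0.6]
finger_gap: -0.0001
finger_force: 0.0
```

Run:
```python
from h import *
import cv2
togo(0,.024,.088)
s=bot.read_state();im=bot.grab_frame("wrist");c=bot.camera_model("wrist")
T=np.eye(4);T[:3,:3]=R.from_rotvec(s["orientation"]).as_matrix();T[:3,3]=s["position"];V=np.linalg.inv(T@c["T_tool_cam"])
b=cv2.convertScaleAbs(im[:,:,::-1],alpha=1.1)
for x,y,z in [(48,-5,81),(-48,-5,81),(38,35,103),(-38,35,103),(48,105,81),(-48,105,81)]:
    p=V[:3,:3]@np.r_[RE@[x/1e3,y/1e3]+O,z/1e3]+V[:3,3];u=c["mtx"]@p;cv2.circle(b,tuple(int(k) for k in u[:2]/u[2]),3,(0,0,255),1)
cv2.imwrite("pics/w3.png",b)
```

```text
d [ 2.011e+02 -1.000e-01  1.208e+02] turn 0.08 ext [   0.3 -177.2] z 0.2087 F [ 1.  -0.1  0.6] gap -0.0 t 10.8667 [ 0.73  0.31 -0.43  1.73  0.14  1.13  0.03]
```

View pics/w3.png

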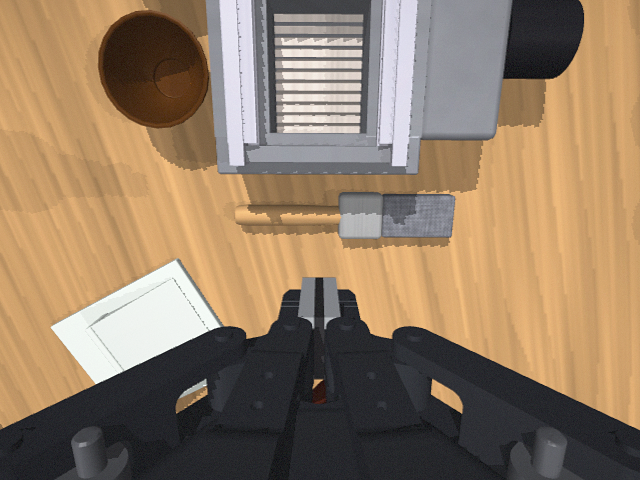

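The filter well is open, with its pleats visible at (275–365, 15–135), and the bowl and carver haven't moved. The cover is out of this frame, so I'll check it with the scene camera.

Run:
```python
from h import *
import cv2
c=bot.camera_model("scene");V=np.linalg.inv(c["pose"])
b=cv2.resize(cv2.convertScaleAbs(bot.grab_frame("scene")[200:360,210:410,::-1],alpha=1.3),None,fx=3.5,fy=3.5,interpolation=cv2.INTER_CUBIC)
for x,y,z in [(38,35,103),(-38,35,103),(48,-5,81),(-48,-5,81),(48,105,81)]:
    p=V[:3,:3]@np.r_[RE@[x/1e3,y/1e3]+O,z/1e3]+V[:3,3];u=c["mtx"]@p;u=u/u[2]
    cv2.circle(b,(int((u[0]-210)*3.5),int((u[1]-200)*3.5)),4,(0,0,255),1)
cv2.imwrite("pics/s3.png",b)
```

```text
(no output)
```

View pics/s3.png

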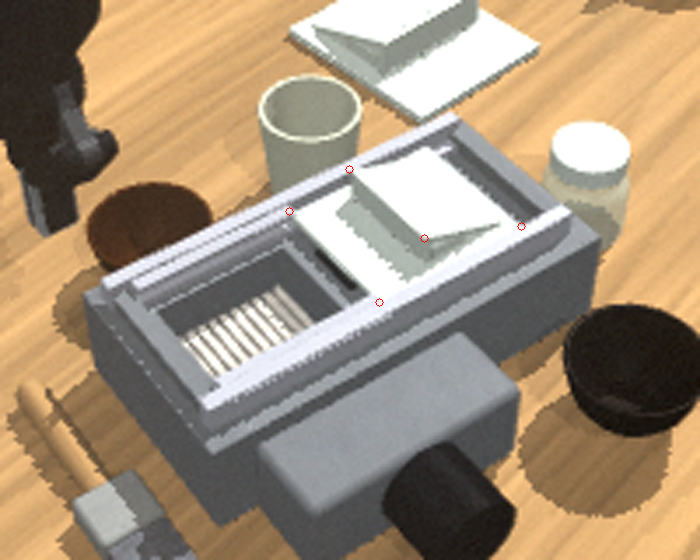

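The cover lies flat on its rails, and its hump edge at (350,170)–(425,240) matches the marks for y = +50 mm. The well is clear and nothing else has moved, so I'll hand the job in.

```bash
python3 -c "
from cell import bot
print(bot.finish_job())"
```

```text
the job is handed in; nothing more can be done
None
```

I pressed the tab fully in and slid the cover flat along its rails to about y = +50 mm, so the filter well is completely uncovered; nothing else appeared disturbed in the last pictures. The job is handed in, but no verdict came back.

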